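# Load two sample cassettes into a spring magazine

## Robot

A 6-joint arm with a two-finger parallel gripper is mounted at the origin on a cart in front of the work surface, level with it; the furniture and walls round the work are solid. World frame = base frame: x ahead of the robot, y to its left, z up, the work surface at z = 0. Lengths are in mm, angles in rad, forces in N, time in s.
With the tool pointing down it reaches from about 350 to 975 mm from the base axis. Payload 7.1 kg.
Tool frame: the origin (TCP) lies midway between the tips of the shut fingers; the grasp point (between the pads) lies 19 mm behind it (ctrl.grip_point_offset is the distance from the TCP to the grasp point, in mm); z points along the fingers, y is the line along which they close (so a half turn about z gives the same grasp; the last joint's range is limited). The gripper opens to 88 mm and grips with 3 to 60 N. Pads are 20 mm wide; open, the fingers measure 115 mm over their backs; the gripper's body (75 mm by 178 mm) begins 61 mm behind the grasp point.
Start: joints at [-1.365, 0.423, 1.63, -0, 1.089, -0.019], TCP at [139.339, -609.253, 222.675] pointing down, gripper open.
Joint ranges: [-3, 3], [-0.9, 2.11], [0.09, 2.58], [-1.31, 4.45], [0.11, 2.69], [-2.54, 2.54]. Speed limits (rad/s): [2.39, 2.39, 3.01, 3.14, 3.14, 3.14].

## Interface

Orientations are given as a rotation vector (axis times angle).
In Python, from workcell import get_obs, optics, close_job, spotter, ctrl gives the robot as it stands. The module is installed in compiled form; this text tells all that it offers.
- The arm moves only by the tool move_arm, never from a script. Its argument "rows" is a list of rows, each a list of 5 numbers: the shift along the tool's x, y, z in cm, then the turn about the tool's z in degrees, then the opening in per cent of the stroke, from 0 (shut) to 100 (fully open). A call has 1 to 10 rows; each row shifts and turns the commanded pose from where the row before left it, along the tool's axes as they then stand; what a row does not reach is not made up. A row lasts 1/8 s, in which the tool goes at most 62.5 mm and 10.7 degrees, less where a joint would pass 70% of its speed; a pose out of reach is approached as far as the arm can. A call with a gripper value outside its range is refused whole. The fingers move at their own pace and stop on an object; the grip force is fixed at half the most. Time passes only in rows, so rows that do not move let the fingers close. It gives the time, the measured TCP pose, the force, the opening and the grip force at its end, in the units of the state.
- get_obs(): the state, without advancing time (a new reading comes with each control period).
- optics.get_image(name): name is "scene" or "side" or "wrist"; returns the picture (480x640x3 uint8, blue, green, red); there is no depth.
- optics.calibration(name): a dict with "camera_matrix" (3x3 intrinsics, pixels), "xyz" and "orientation" of the camera in the world. Camera axes: x right, y down, z forward; pixel columns grow to the right and rows downward; lengths in mm; the calibration is good to about 2 mm. A picture is of the moment at which its call begins: read the wrist's pose just before it. calibration takes no time and is no camera call; for the wrist camera it gives the pose at the moment of the call.
- close_job(): hands the job in; it is judged then, once.
Trained networks look in the newest picture that a camera, given by its name, has taken for a name from the list of things; names that differ only in an ending like _2 or _b are one class to them, and where a whole thing is asked for, a point or a joint stands for the part that bears it (a point fixed in the world has none). Each returns a list of dicts, best first, with "conf" (0 to 1); they miss things now and then, are a little off and sometimes report something else, mostly with a low value. They report only what shows in the picture. A call takes as long as a camera call. They do not tell look-alikes from the thing itself.
- spotter.find_in(camera, label): "point" ([column, row] in pixels, amid what is visible of it).
- spotter.regions_of(camera, label): "region" (480x640 bool, what is visible of it) and "point" ([column, row] in pixels, amid what is visible of it).
The state is a dict: "t": time; "qpos": joint angles; "qvel": joint speeds; "joint_torque": joint torques, N m; "ee_pos": TCP position; "orientation": TCP orientation; "ft_force": force on the tool from outside, world axes, zero at the start; "moment": the same for the moment, N m; "width": finger opening in mm; "grasp_force": force on a finger pad.
Only numpy, scipy, OpenCV 4.12 (cv2) and the standard library are available. Lean on these libraries where they do the work, as an engineer would, in place of code of your own. Each camera call takes 0.05 s, during which the arm holds its last target. There are 200 camera calls.

## Task

Load both flat sample cassettes, the blue and the green one in either order, into the spring-loaded magazine, one after the other: press each one flat and straight down between the two orange spring lips until they snap over it, and let go, so that at the end both lie flat, one on the other, held down under the lips. Press gently by feel: there is very little travel left once the second one is home, and the magazine must never be loaded with more than 25 N. Leave the yellow-capped bottle, the beaker and the blue tip box at the bench's front edge where they stand.

Things in the scene. Friction and masses are not known exactly. Their poses are not given: they have to be found in the camera images.
- cassette_blue: blue flat plastic sample cassette, 70 x 40 x 14 mm (its x, y, z), a plain box with a white card window on top, about 45 g, flat on the bench; origin at the centre of its underside, x along its length; grip it across its 40 mm width. Either end may go first. Equipment up to 132 mm tall stands along the way to the magazine: carry it higher.
- cassette_green: green flat plastic sample cassette, 70 x 40 x 14 mm (its x, y, z), a plain box with a white card window on top, about 45 g, flat on the bench; origin at the centre of its underside, x along its length; grip it across its 40 mm width. Either end may go first. Equipment up to 132 mm tall stands along the way to the magazine: carry it higher.
- magazine: spring magazine fixed to the bench: steel foot 150 x 84 x 10 mm; on it a grey carriage with the well, open on top, x along the cassettes' length. Origin: centre of the foot's underside. The carriage is clamped s = 0 to 18 mm above its lowest setting: s differs each time, is NOT in any reading and must be felt. Add s to every height given for the magazine (heights above the bench).
- mouth (a point): point on the well's middle axis, 72 mm above the foot's underside. A cassette laid in the mouth rests on the lips' slopes, underside at about 72 mm + s. Well inside 76 x 45 mm (3 and 2.5 mm play a side); from 80 mm up it flares by 5 mm a side to the rim at 90 mm (+ s). The middle 46 mm of both long sides are open down to 20 mm, so fingers across a cassette's width can go down with it.
- lips (a point): point on the axis 61 mm above the foot's underside, level with the flat undersides of the two orange spring lips when s = 0. Lips: one in each end wall, noses at x = -30.5 and +30.5 mm, 20 mm wide, sloping out and up to 78 mm; they slide outward (1.5 N, then 0.25 N/mm each) and snap back. A cassette is caught when its top is below 61 mm + s (underside below 47 mm + s). Passing the slopes takes 3 to 6 N.
- well (a point): point on the axis 31 mm above the foot's underside: the white follower plate's top when it meets its elastic end stop (about 6 N/mm), + s. Free, the plate's top is at 57 mm + s; it pushes up with 2.5 N there and 0.14 N more per mm down. So after being caught the first cassette has 16 mm spare travel, the second only 2 mm before the force climbs. Let go, they rise until the upper one is against the lips.
- stain_bottle: bystander: clear round bottle with violet contents and a yellow cap, 56 mm across and 106 mm tall; origin at the centre of its underside
- tip_box: bystander: blue pipette-tip box at the right near the front edge, with a clear lid, 68 x 120 x 62 mm (x, y, z); origin at the centre of its underside
- beaker: bystander: small clear beaker, 57 mm across and 62 mm tall; origin at the centre of its underside
Not all that is in view belongs to the job. Several things have the shape of the cassette_blue; the one meant has the colours described above.

How it is judged:
By the outcome, as a careful person would: the job done as asked, in the order asked, and still so for the second after the job is handed in, with the robot touching nothing.
It also fails if it takes over 72 s, if anything falls off the work surface, if the arm or the gripper's body presses on something with over 40 N, if the wrist force passes 120 N, or if a joint passes its speed limit or range.

## Working session

There is one attempt and no reset: what is moved stays moved. The work goes in short steps, Python scripts to look and compute and a tool call to move; the robot and the scene stay as the last step left them, time stands still between calls to the robot, and variables do not carry over. Pictures are saved under pics/ and viewed, at most 10 in all, crops included, and the job is handed in when it is done.

Besides the shell and the picture viewer there is one more tool, called after "Call:" in YAML: its name, and indented under it one key for each argument. move_arm: Moves the arm, as the interface text tells. Its arguments: {"type":"object","properties":{"rows":{"type":"array","items":{"type":"array","items":{"type":"number"}}}},"required":["rows"]}

```bash
mkdir -p pics
cat > h.py <<'E'
import numpy as np, cv2
from scipy.spatial.transform import Rotation as R
from workcell import get_obs, optics, close_job, spotter, ctrl
def cam(n):
    c=optics.calibration(n); o=np.array(c["orientation"],float)
    Rm=o if o.shape==(3,3) else R.from_rotvec(o).as_matrix()
    return np.array(c["camera_matrix"]),np.array(c["xyz"],float),Rm
def ray(n,p,z,C=None):
    K,x,Rm=C or cam(n); d=Rm@np.linalg.solve(K,[p[0],p[1],1]); return x+d*(z-x[2])/d[2]
def proj(n,P,C=None):
    K,x,Rm=C or cam(n); q=K@(Rm.T@(np.array(P,float)-x)); return q[:2]/q[2]
E
python3 - <<'E'
from h import *
o=get_obs(); print({k:np.round(v,3) for k,v in o.items()})
for n in ("scene","side","wrist"):
    im=optics.get_image(n); cv2.imwrite(f"pics/{n}0.png",im); K,x,Rm=cam(n); print(n,x,Rm.round(3).tolist(),K[0,0])
    if n!="wrist":
      for l,z in (("cassette_blue",14),("cassette_green",14),("magazine",80),("stain_bottle",50),("beaker",30),("tip_box",40)):
        for d in spotter.find_in(n,l)[:4]: print(n,l,round(d["conf"],2),np.round(d["point"]),ray(n,d["point"],z).round())
E
```

```text
{'t': np.float64(0.0), 'qpos': array([-1.365,  0.424,  1.631, -0.   ,  1.089, -0.019]), 'qvel': array([-0.001,  0.   , -0.001, -0.001, -0.001, -0.   ]), 'joint_torque': array([-0.0000e+00, -5.4463e+01, -2.7367e+01,  6.4000e-02,  2.3000e-02,
       -0.0000e+00]), 'ee_pos': array([ 139.231, -608.738,  221.919]), 'orientation': array([-3.12 , -0.352,  0.   ]), 'ft_force': array([0.471, 0.039, 0.374]), 'moment': array([-0.009, -0.011,  0.028]), 'grasp_force': np.float64(0.0), 'width': np.float64(87.885)}
scene [-396.24832914  574.23080936 1196.55963639] [[-0.543, -0.573, 0.613], [-0.839, 0.352, -0.414], [0.021, -0.74, -0.673]] 571.3359635210062
scene cassette_blue 0.66 [279. 230.] [785. -86.  14.]
scene cassette_blue 0.62 [370. 290.] [ 430. -174.   14.]
scene cassette_blue 0.53 [308. 214.] [ 801. -204.   14.]
scene magazine 0.63 [185. 333.] [506. 341.  80.]
scene stain_bottle 0.71 [395. 212.] [ 628. -420.   50.]
scene beaker 0.97 [165. 293.] [705. 321.  30.]
scene tip_box 0.93 [494. 234.] [ 394. -624.   40.]
side [   33.12849766 -1440.00689985   916.74806126] [[0.926, -0.167, 0.338], [-0.376, -0.466, 0.801], [0.024, -0.869, -0.495]] 565.9241062899896
side cassette_blue 0.84 [273. 272.] [ 412. -179.   14.]
side cassette_blue 0.72 [376. 234.] [781. -87.  14.]
side cassette_blue 0.62 [399. 253.] [ 794. -212.   14.]
side cassette_green 0.82 [333. 330.] [ 474. -464.   14.]
side magazine 0.86 [266. 179.] [534. 279.  80.]
side stain_bottle 0.73 [388. 298.] [ 637. -438.   50.]
side stain_bottle 0.63 [266. 180.] [549. 334.  50.]
side beaker 0.73 [305. 175.] [711. 369.  30.]
side tip_box 0.56 [330. 376.] [ 399. -628.   40.]
wrist [ 206.46896398 -595.10536022  385.03957421] [[0.223, -0.944, -0.243], [-0.975, -0.216, -0.056], [0.0, 0.249, -0.968]] 393.6351389170705
```

View pics/scene0.png

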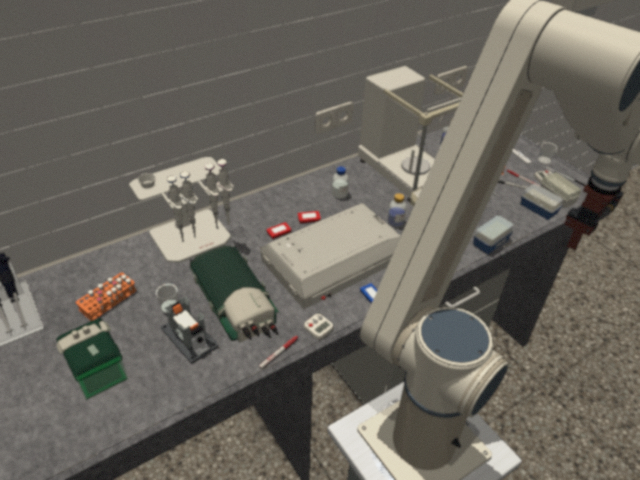

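View pics/side0.png

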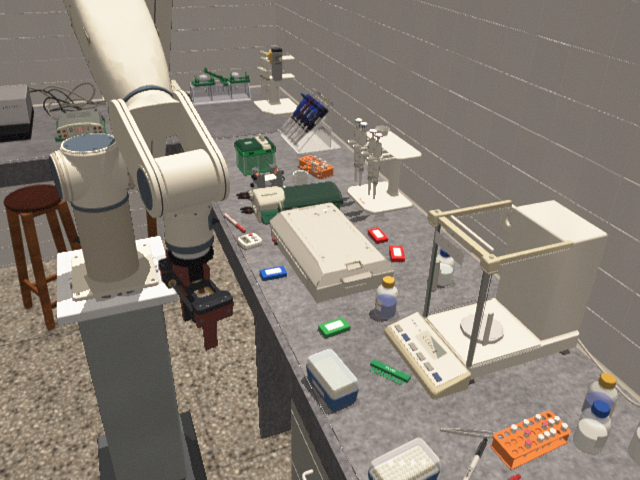

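Scene: the magazine is at about (188,330), beside the dark green device, with the grey printer-like box in the middle. Side: blue cassette at (273,272), green at (333,327), bottle (387,298), tip box (331,378). The red boxes are look-alikes.

```bash
cat >> h.py <<'E'
def cassette(n,im,col,near,C=None,z=14,rad=60):
    C=C or cam(n); hsv=cv2.cvtColor(im,cv2.COLOR_BGR2HSV)
    lo,hi=((100,120,50),(130,255,255)) if col=="blue" else ((45,100,50),(85,255,255))
    m=cv2.inRange(hsv,lo,hi); m=cv2.morphologyEx(m,cv2.MORPH_CLOSE,np.ones((15,15)) if n=="wrist" else np.ones((5,5)))
    k,lab,st,ce=cv2.connectedComponentsWithStats(m); p=proj(n,[*near,z],C)
    i=max((i for i in range(1,k) if np.hypot(*(ce[i]-p))<rad),key=lambda i:st[i,4])
    cs=cv2.findContours((lab==i).astype(np.uint8),cv2.RETR_EXTERNAL,cv2.CHAIN_APPROX_NONE)[0][0][:,0]
    P=np.array([ray(n,q,z,C)[:2] for q in cs],np.float32)
    (c,s,a)=cv2.minAreaRect(P); a=a if s[0]>s[1] else a+90
    return np.array(c),s,(a+90)%180-90,st[i]
def to(x,y,z,yaw=None,o=None):
    """shift in tool axes in cm and turn (deg) to bring TCP to x,y,z with tool x at world angle yaw (mod 180)"""
    o=o or get_obs(); T=R.from_rotvec(o["orientation"]).as_matrix(); d=T.T@(np.array([x,y,z])-o["ee_pos"])/10
    cy=np.degrees(np.arctan2(T[1,0],T[0,0])); t=0 if yaw is None else (-(yaw-cy)+90)%180-90
    return d.round(2),round(t,1),"tool yaw",round(cy,1),"q6",round(np.degrees(o["qpos"][5]),1)
E
python3 - <<'E'
from h import *
im=cv2.imread("pics/side0.png")
for c,nr in (("blue",(412,-179)),("green",(474,-464))): print(c,cassette("side",im,c,nr,rad=25))
print(to(440,-430,250,0)); print(to(390,-180,250,0))
s=cv2.imread("pics/scene0.png")[270:390,120:280]; cv2.imwrite("pics/m.png",cv2.resize(s,None,fx=5,fy=5,interpolation=cv2.INTER_CUBIC))
E
```

```text
blue (array([ 412.34869385, -180.00485229]), (53.12016296386719, 71.33663940429688), -3.0229110717773438, array([260, 266,  27,  14, 185], dtype=int32))
green (array([ 481.27932739, -455.0229187 ]), (74.00201416015625, 48.64290237426758), 5.691405296325684, array([319, 318,  31,  20, 267], dtype=int32))
(array([ 33.3 , -10.77,  -2.73]), np.float64(12.9), 'tool yaw', np.float64(12.9), 'q6', np.float64(-1.1))
(array([ 34.  , -36.26,  -2.73]), np.float64(12.9), 'tool yaw', np.float64(12.9), 'q6', np.float64(-1.1))
```

View pics/m.png

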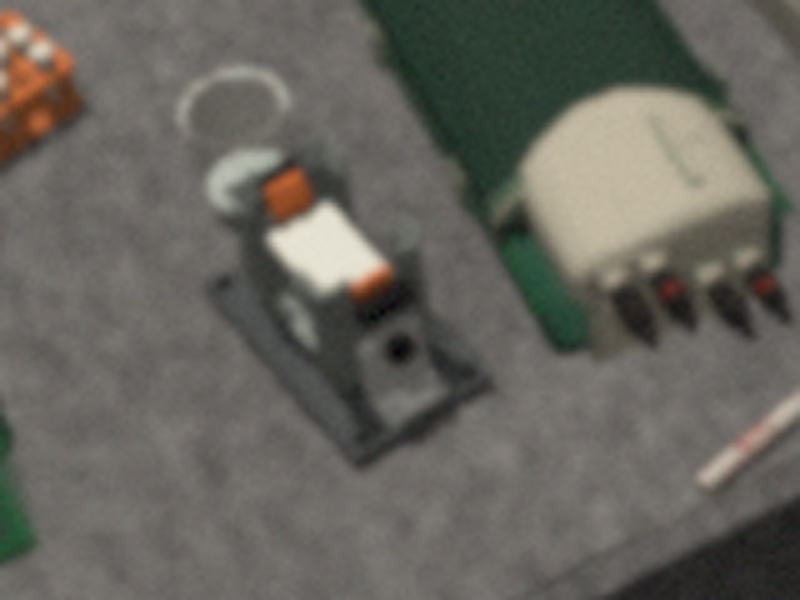

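The crop shows the magazine. Its white follower is centred near px (185.6,319.6), between the orange lips. Foot corners are at about (163,327), (192,362.4) and (217,347).

Run:
```python
from h import *
for p in ((163,327),(192,362.4),(217.4,347)): print(ray("scene",p,10).round(1))
print(ray("scene",(185.6,319.6),66).round(1))
print(to(475,-457,220,5))
```

```text
[612.6 368.1  10. ]
[468.8 349.6  10. ]
[478.3 275.6  10. ]
[557.4 320.4  66. ]
(array([36.11, -7.36,  0.27]), np.float64(7.9), 'tool yaw', np.float64(12.9), 'q6', np.float64(-1.1))
```

Call:
move_arm:
  rows:
    - [5,-1,0,4,100]
    - [5.2,-1.05,0,4,100]
    - [5.2,-1.05,0,0,100]
    - [5.2,-1.05,0,0,100]
    - [5.2,-1.05,0,0,100]
    - [5.2,-1.05,0,0,100]
    - [5.1,-1.1,0,0,100]
    - [0,0,0,0,100]
    - [0,0,0,0,100]

```text
t: 1.88
ee_pos: [488.7, -495.0, 222.3]
orientation: [-3.138, -0.135, 0.001]
ft_force: [0.1, -0.3, -0.8]
width: 88.1
grasp_force: 0.0
```

Run:
```python
from h import *
C=cam("wrist"); im=optics.get_image("wrist"); cv2.imwrite("pics/w1.png",im)
o=get_obs(); print(o["ee_pos"].round(1)); r=cassette("wrist",im,"green",(478,-456),C,rad=120); print(r)
print(proj("wrist",o["ee_pos"],C)); print(to(*r[0],60,r[2])); print(o["ft_force"])
```

```text
[ 488.1 -495.3  222.5]
(array([ 486.18359375, -449.13818359]), (70.28999328613281, 40.62546157836914), 6.747030258178711, array([ 249,  173,   47,   74, 2010], dtype=int32))
[319.86336279 299.68118417]
(array([ 0.21, -4.61, 16.25]), np.float64(-1.9), 'tool yaw', np.float64(4.9), 'q6', np.float64(38.8))
[ 0.38640076 -0.17934038 -0.01743222]
```

View pics/w1.png

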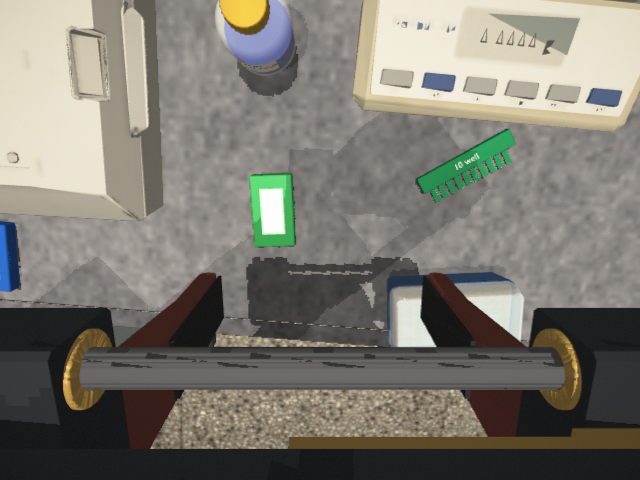

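The wrist view shows green at (272,210), its card up and clear around, with the grey box's bottom edge at about (160,215) to the left.

Run:
```python
from h import *
for p in ((160,215),(150,100),(130,218)): print(ray("wrist",p,0).round(),ray("wrist",p,70).round())
```

```text
[ 469. -337.    0.] [ 485. -365.   70.]
[ 577. -329.    0.] [ 573. -359.   70.]
[ 464. -307.    0.] [ 481. -340.   70.]
```

Call:
move_arm:
  rows:
    - [0,-2.3,3,-1.9,100]
    - [0.2,-2.3,3,0,100]
    - [0,0,3,0,100]
    - [0,0,2.5,0,100]
    - [0,0,0,0,100]
    - [0,0,0,0,100]

```text
t: 2.68
ee_pos: [486.1, -450.2, 108.8]
orientation: [3.135, 0.184, 0.001]
ft_force: [-0.8, 0.3, -0.9]
width: 88.1
grasp_force: 0.0
```

Run:
```python
from h import *
C=cam("wrist"); im=optics.get_image("wrist"); cv2.imwrite("pics/w2.png",im)
o=get_obs(); print(o["ee_pos"].round(1)); r=cassette("wrist",im,"green",(486,-449),C,rad=120); print(r)
print(to(*r[0],4,r[2])); print(o["ft_force"])
```

```text
[ 486.5 -450.2  109.1]
(array([ 486.61578369, -448.58615112]), (70.51065063476562, 40.03274154663086), 6.705942153930664, array([ 288,  190,   60,  102, 3863], dtype=int32))
(array([ 1.000e-02, -1.800e-01,  1.051e+01]), np.float64(0.0), 'tool yaw', np.float64(6.7), 'q6', np.float64(39.5))
[-0.69911725 -0.22176567  1.05263895]
```

Call:
move_arm:
  rows:
    - [0,-0.15,3.5,0,100]
    - [0,0,3.5,0,100]
    - [0,0,2.5,0,100]
    - [0,0,1,0,100]
    - [0,0,0,0,100]
    - [0,0,0,0,0]
    - [0,0,0,0,0]
    - [0,0,0,0,0]
    - [0,0,0,0,0]
    - [0,0,0,0,0]

```text
t: 3.98
ee_pos: [486.3, -447.7, 2.8]
orientation: [3.136, 0.186, 0.0]
ft_force: [-0.7, 0.2, 0.3]
width: 41.1
grasp_force: 0.0
```

Call:
move_arm:
  rows:
    - [0,0,0,0,0]
    - [0,0,0,0,0]
    - [0,0,-1,0,0]
    - [0,0,-4,0,0]
    - [0,0,-5,0,0]
    - [0,0,-5,0,0]
    - [0,0,-5,0,0]
    - [0,0,-3,0,0]
    - [0,0,0,0,0]

```text
t: 5.1
ee_pos: [487.4, -448.7, 236.2]
orientation: [3.132, 0.186, 0.006]
ft_force: [0.0, 0.8, -0.2]
width: 39.6
grasp_force: 30.0
```

Run:
```python
from h import *
print(to(535,322,232,7)); print(get_obs()["width"])
```

```text
(array([ 13.82, -75.97,   0.12]), np.float64(-0.2), 'tool yaw', np.float64(6.8), 'q6', np.float64(39.6))
39.583046499920556
```

Call:
move_arm:
  rows:
    - [0.5,-3,0,0,0]
    - [1,-5.5,0,0,0]
    - [1,-5.5,0,0,0]
    - [1,-5.5,0,0,0]
    - [1,-5.5,0,0,0]
    - [1,-5.5,0,0,0]
    - [1,-5.5,0,0,0]
    - [1,-5.5,0,0,0]
    - [1,-5.5,0,0,0]
    - [1,-5.5,0,0,0]

```text
t: 6.35
ee_pos: [517.6, 86.6, 231.4]
orientation: [3.136, 0.186, -0.003]
ft_force: [0.3, -0.4, -0.0]
width: 39.9
grasp_force: 30.0
```

Call:
move_arm:
  rows:
    - [1,-5.5,0,0,0]
    - [1,-5.5,0,0,0]
    - [1,-5.5,0,0,0]
    - [1,-5,0,0,0]
    - [0.5,-2.5,0,0,0]
    - [0,0,0,0,0]
    - [0,0,0,0,0]
    - [0,0,0,0,0]

```text
t: 7.35
ee_pos: [535.0, 327.0, 232.6]
orientation: [3.136, 0.183, -0.001]
ft_force: [-0.8, -0.7, -0.1]
width: 39.6
grasp_force: 30.0
```

Run:
```python
from h import *
C=cam("wrist"); im=optics.get_image("wrist"); cv2.imwrite("pics/w3.png",im)
o=get_obs(); print(o["t"],o["ee_pos"].round(1),to(546,322,220,7.3))
for l in ("lips","mouth","well","magazine"):
    for d in spotter.find_in("wrist",l)[:2]: print(l,round(d["conf"],2),np.round(d["point"],1))
```

```text
7.4 [535.1 327.2 232.7] (array([1.02, 0.64, 1.27]), np.float64(-0.6), 'tool yaw', np.float64(6.7), 'q6', np.float64(113.7))
lips 0.97 [327.2 166.5]
mouth 0.77 [327.4 168.1]
```

View pics/w3.png

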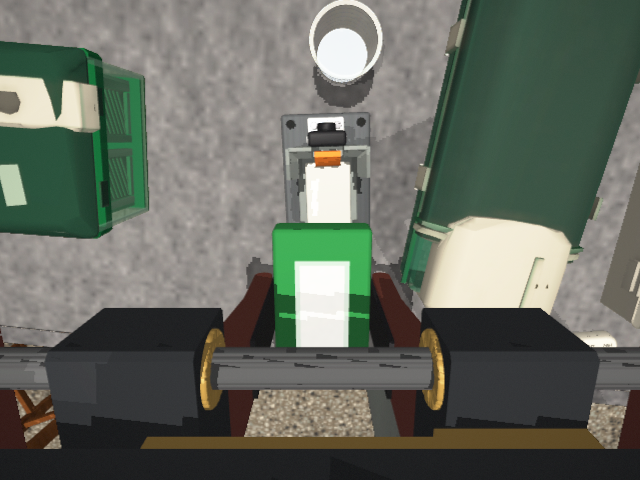

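The view shows the magazine's far half: foot corners at (284,114) and (371,113), the far lip at (327,158), and the held green cassette hiding the rest. I'll back off to see it whole.

Call:
move_arm:
  rows:
    - [-4,0,0,0,0]
    - [-4,0,0,0,0]
    - [-2,0,0,0,0]
    - [0,0,0,0,0]
    - [0,0,0,0,0]

```text
t: 8.22
ee_pos: [437.0, 317.3, 233.1]
orientation: [-3.135, -0.186, -0.002]
ft_force: [0.1, -0.3, -0.7]
width: 39.7
grasp_force: 30.0
```

Run:
```python
from h import *
C=cam("wrist"); im=optics.get_image("wrist"); cv2.imwrite("pics/w4.png",im)
o=get_obs(); print(o["t"],o["ee_pos"].round(1)); np.savez("w4.npz",K=C[0],x=C[1],R=C[2])
cv2.imwrite("pics/w4c.png",cv2.resize(im[60:260,200:460],None,fx=3,fy=3,interpolation=cv2.INTER_CUBIC))
```

```text
8.275 [437.1 317.2 233. ]
```

View pics/w4c.png

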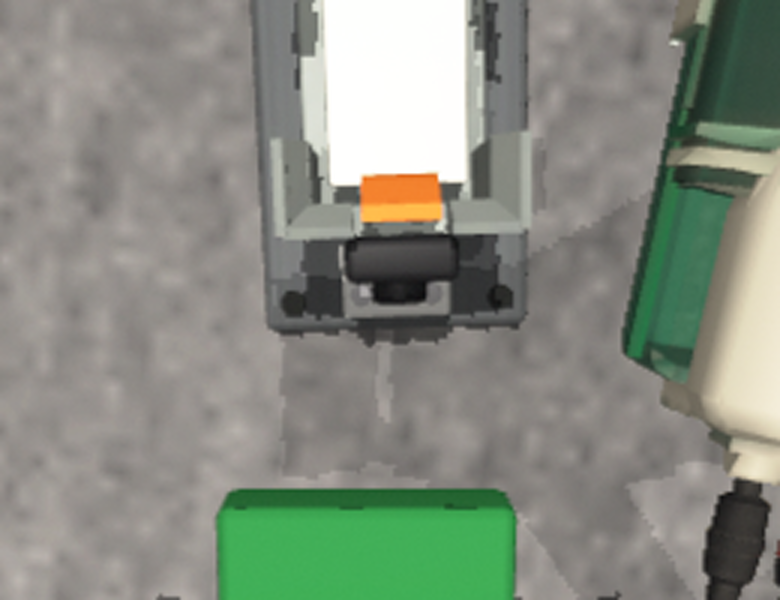

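The crop shows the near foot corners at full-image (289.3,170) and (375,168.3), with the near lip centred at about (333.5,131).

Run:
```python
from h import *
d=np.load("w4.npz"); C4=(d["K"],d["x"],d["R"]); C3=(d["K"],d["x"]+[98.,10.,-.3],d["R"])
a,b=[ray("w",p,10,C4) for p in ((289.3,170),(375,168.3))]; c,e=[ray("w",p,10,C3) for p in ((283.5,114),(370.5,113))]
print(a.round(1),b.round(1),c.round(1),e.round(1))
print("widths",np.hypot(*(a-b)[:2]),np.hypot(*(c-e)[:2]),"len",np.hypot(*((a+b-c-e)/2)[:2]))
m=(a+b+c+e)/4; print("centre",m.round(1)); 
v=(c+e-a-b)[:2]; print("yaw",np.degrees(np.arctan2(v[1],v[0])))
print("near lip", [ray("w",(333.5,131),z,C4).round(1) for z in (75,90)],"plate edge",[ray("w",(p,121),65,C4).round(1) for p in (309,355)])
print("far lip",[ray("w",(327.5,158),z,C3).round(1) for z in (75,90)])
# held cassette: front corners of underside edge? top near edge
print(to(m[0],m[1],130,np.degrees(np.arctan2(v[1],v[0]))))
# tallness: near rim width outer (crop 273..531 at y=140)
for s in (0,9,18): 
    p,q=[ray("w",(200+x/3,60+140/3),90+s,C4) for x in (273,531)]; print(s,np.hypot(*(p-q)[:2]),((p+q)/2).round(1))
```

```text
[472.3 351.9  10. ] [483.7 269.9  10. ] [621.2 372.4  10. ] [631.7 291.8  10. ]
widths 82.87203496885154 81.25320834702617 len 149.86381763840834
centre [552.2 321.5  10. ]
yaw 8.121898285331742
near lip [array([512.1, 315.8,  75. ]), array([511.8, 316.1,  90. ])] plate edge [array([517.7, 336. ,  65. ]), array([522.1, 299.3,  65. ])]
far lip [array([588.9, 327.9,  75. ]), array([589.6, 328.2,  90. ])]
(array([11.47,  0.93, 10.31]), np.float64(-1.4), 'tool yaw', np.float64(6.8), 'q6', np.float64(118.0))
0 63.44187503571345 [529. 318.  90.]
9 61.573348334564216 [528.3 318.1  99. ]
18 59.704821633414994 [527.6 318.3 108. ]
```

Call:
move_arm:
  rows:
    - [4,0.3,0,-1.1,0]
    - [4,0.35,0,0,0]
    - [3.4,0.2,2,0,0]
    - [0,0,4,0,0]
    - [0,0,4,0,0]
    - [0,0,0,0,0]
    - [0,0,0,0,0]
    - [0,0,0,0,0]

```text
t: 9.28
ee_pos: [551.2, 323.9, 134.7]
orientation: [-3.133, -0.216, -0.005]
ft_force: [0.5, 1.0, 0.4]
width: 40.0
grasp_force: 30.0
```

Run:
```python
from h import *
o=get_obs(); print(o["t"],o["ee_pos"].round(1),o["ft_force"].round(2),o["moment"].round(3),to(551.8,321.6,100,7.9)); cv2.imwrite("pics/w5.png",optics.get_image("wrist"));cv2.imwrite("pics/s5.png",optics.get_image("scene"))
```

```text
9.275 [551.2 323.9 134.7] [0.52 0.96 0.37] [0.022 0.048 0.021] (array([0.02, 0.24, 3.47]), np.float64(-0.0), 'tool yaw', np.float64(7.9), 'q6', np.float64(111.5))
```

View pics/w5.png

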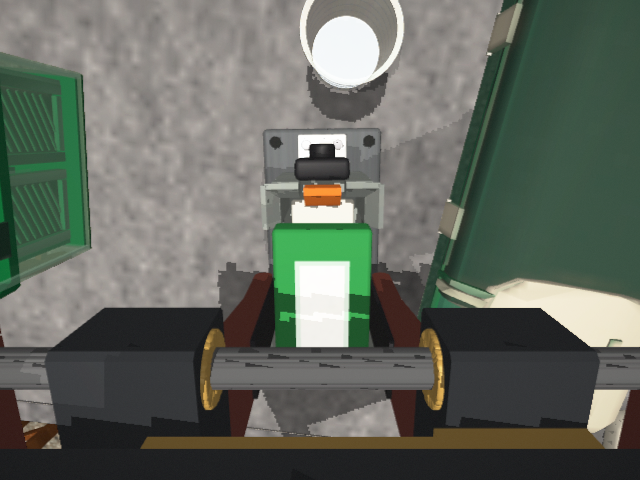

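Cassette (274–372) and lip/rim (262–383) are centred to within a millimetre, so I'll descend and feel for contact.

Call:
move_arm:
  rows:
    - [0,0.06,1.5,0,0]
    - [0,0,1.5,0,0]
    - [0,0,0.5,0,0]
    - [0,0,0,0,0]
    - [0,0,0,0,0]

```text
t: 10.0
ee_pos: [550.1, 322.7, 97.8]
orientation: [-3.134, -0.216, -0.0]
ft_force: [0.1, -0.2, -0.9]
width: 39.8
grasp_force: 30.0
```

Call:
move_arm:
  rows:
    - [0,0,0.3,0,0]
    - [0,0,0,0,0]

```text
t: 10.25
ee_pos: [549.8, 322.6, 94.7]
orientation: [3.134, 0.216, -0.0]
ft_force: [-0.7, 0.3, -0.8]
width: 39.7
grasp_force: 30.0
```

Call:
move_arm:
  rows:
    - [0,0,0.3,0,0]
    - [0,0,0,0,0]

```text
t: 10.5
ee_pos: [550.2, 322.7, 91.7]
orientation: [-3.134, -0.216, -0.001]
ft_force: [1.4, 0.6, -0.3]
width: 39.9
grasp_force: 30.0
```

Call:
move_arm:
  rows:
    - [0,0,0.3,0,0]
    - [0,0,0,0,0]

```text
t: 10.75
ee_pos: [550.3, 322.7, 88.7]
orientation: [-3.134, -0.216, -0.001]
ft_force: [1.4, 0.1, 0.1]
width: 39.9
grasp_force: 30.0
```

Call:
move_arm:
  rows:
    - [0,0,0.3,0,0]
    - [0,0,0,0,0]

```text
t: 11.0
ee_pos: [550.3, 322.7, 85.7]
orientation: [-3.134, -0.216, -0.001]
ft_force: [2.8, 0.4, -0.9]
width: 39.7
grasp_force: 30.0
```

Call:
move_arm:
  rows:
    - [0.13,0,0,0,0]
    - [0,0,0,0,0]

```text
t: 11.25
ee_pos: [551.2, 322.8, 85.7]
orientation: [-3.134, -0.216, 0.0]
ft_force: [1.4, 0.8, -0.1]
width: 40.0
grasp_force: 30.0
```

Call:
move_arm:
  rows:
    - [0,0,0.25,0,0]
    - [0,0,0,0,0]

```text
t: 11.5
ee_pos: [551.2, 322.7, 83.0]
orientation: [3.134, 0.216, -0.0]
ft_force: [1.7, 0.4, 0.8]
width: 39.7
grasp_force: 30.0
```

Call:
move_arm:
  rows:
    - [0,0,0.25,0,0]
    - [0,0,0,0,0]

```text
t: 11.75
ee_pos: [550.8, 322.7, 80.4]
orientation: [3.134, 0.216, -0.001]
ft_force: [1.3, 0.9, 1.8]
width: 40.0
grasp_force: 30.0
```

Call:
move_arm:
  rows:
    - [0,0,0.25,0,0]
    - [0,0,0,0,0]

```text
t: 12.0
ee_pos: [551.0, 322.7, 77.9]
orientation: [3.134, 0.216, -0.001]
ft_force: [0.8, 0.8, 1.2]
width: 40.0
grasp_force: 30.0
```

Call:
move_arm:
  rows:
    - [0,0,0.2,0,0]
    - [0,0,0,0,0]

```text
t: 12.25
ee_pos: [551.0, 322.6, 75.8]
orientation: [3.134, 0.216, -0.001]
ft_force: [0.7, 0.8, 0.5]
width: 39.7
grasp_force: 30.0
```

Call:
move_arm:
  rows:
    - [0,0,0.2,0,0]
    - [0,0,0,0,0]

```text
t: 12.5
ee_pos: [550.9, 322.6, 73.7]
orientation: [3.134, 0.216, -0.001]
ft_force: [0.8, 1.4, -1.8]
width: 40.0
grasp_force: 30.0
```

Call:
move_arm:
  rows:
    - [0,0,0.2,0,0]
    - [0,0,0,0,0]

```text
t: 12.75
ee_pos: [551.0, 322.7, 71.9]
orientation: [3.134, 0.216, -0.001]
ft_force: [1.3, 0.1, -2.0]
width: 39.7
grasp_force: 30.0
```

Call:
move_arm:
  rows:
    - [0,0,0.2,0,0]
    - [0,0,0,0,0]

```text
t: 13.0
ee_pos: [551.1, 322.7, 69.9]
orientation: [3.134, 0.216, -0.0]
ft_force: [0.2, 0.6, -0.9]
width: 39.7
grasp_force: 30.0
```

Call:
move_arm:
  rows:
    - [0,0,0.2,0,0]
    - [0,0,0,0,0]

```text
t: 13.25
ee_pos: [551.2, 322.8, 68.2]
orientation: [-3.134, -0.216, -0.0]
ft_force: [2.0, -0.1, -0.0]
width: 39.8
grasp_force: 30.0
```

Call:
move_arm:
  rows:
    - [0,0,0.2,0,0]
    - [0,0,0,0,0]

```text
t: 13.5
ee_pos: [551.3, 322.8, 66.1]
orientation: [-3.134, -0.216, -0.0]
ft_force: [1.1, -0.5, 1.1]
width: 39.8
grasp_force: 30.0
```

Run:
```python
from h import *
f=[];m=[]
im=optics.get_image("wrist"); cv2.imwrite("pics/w6.png",im)
for i in range(8):
    o=get_obs(); f.append(o["ft_force"]); m.append(o["moment"])
    optics.get_image("scene") 
print(np.mean(f,0).round(2),np.std(f,0).round(2),np.mean(m,0).round(3),o["ee_pos"].round(1))
for n in ("w5","w6"):
    h=cv2.cvtColor(cv2.imread(f"pics/{n}.png"),cv2.COLOR_BGR2HSV)
    g=cv2.inRange(h,(45,120,60),(85,255,255))[190:350,255:390]; ys,xs=np.where(g); print(n,ys.min()+190,xs.min()+255,xs.max()+255,len(ys))
    cc=cv2.imread(f"pics/{n}.png")[150:260,240:400]; cv2.imwrite(f"pics/{n}c.png",cv2.resize(cc,None,fx=4,fy=4))
```

```text
[1.23 0.69 0.9 ] [0.4  0.37 0.29] [ 0.093 -0.209  0.024] [551.3 322.8  66.2]
w5 223 272 371 7149
w6 224 272 371 6950
```

View pics/w6c.png

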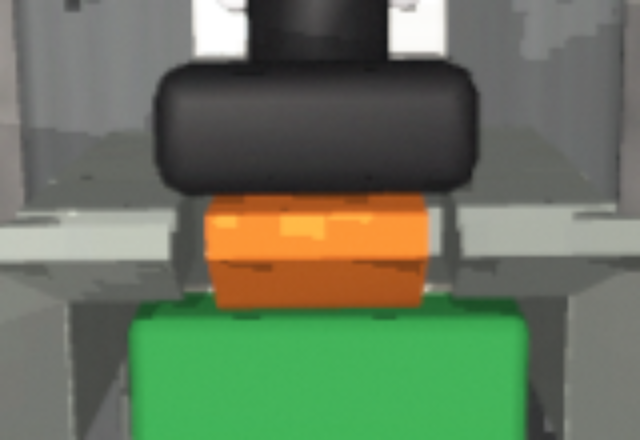

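The close-up shows the far lip bearing on the cassette's end with the cassette inside the well, so I'll press on.

Call:
move_arm:
  rows:
    - [0,0,0.2,0,0]
    - [0,0,0,0,0]

```text
t: 14.2
ee_pos: [551.3, 322.8, 64.1]
orientation: [-3.134, -0.216, -0.0]
ft_force: [2.0, 0.2, 1.7]
width: 39.9
grasp_force: 30.0
```

Call:
move_arm:
  rows:
    - [0,0,0.2,0,0]
    - [0,0,0,0,0]

```text
t: 14.45
ee_pos: [551.3, 322.8, 62.0]
orientation: [-3.134, -0.216, -0.0]
ft_force: [1.4, 1.0, 0.9]
width: 39.7
grasp_force: 30.0
```

Call:
move_arm:
  rows:
    - [0,0,0.2,0,0]
    - [0,0,0,0,0]

```text
t: 14.7
ee_pos: [551.0, 322.7, 59.8]
orientation: [3.134, 0.216, -0.001]
ft_force: [1.6, 0.4, -0.4]
width: 39.6
grasp_force: 30.0
```

Call:
move_arm:
  rows:
    - [0,0,0.2,0,0]
    - [0,0,0,0,0]

```text
t: 14.95
ee_pos: [551.0, 322.7, 58.0]
orientation: [3.134, 0.216, -0.001]
ft_force: [0.2, -0.6, 2.4]
width: 39.8
grasp_force: 30.0
```

```bash
cat >> h.py <<'E'
def feel(n=5):
    f=[];m=[]
    for i in range(n):
        o=get_obs(); f.append(o["ft_force"]); m.append(o["moment"]); im=optics.get_image("wrist")
    print(round(float(o["t"]),2),"F",np.mean(f,0).round(2),"M",np.mean(m,0).round(3),"tcp",o["ee_pos"].round(1),"w",round(float(o["width"]),1)); return im
E
python3 -c "
from h import *
feel()"
```

```text
15.15 F [ 0.16 -0.24  2.91] M [ 0.008  0.05  -0.017] tcp [551.  322.7  58.2] w 39.6
```

Call:
move_arm:
  rows:
    - [0,0,0.2,0,0]
    - [0,0,0,0,0]
    - [0,0,0,0,0]

```text
t: 15.58
ee_pos: [551.0, 322.7, 56.1]
orientation: [3.134, 0.216, -0.001]
ft_force: [-0.2, -0.3, 4.0]
width: 39.5
grasp_force: 30.0
```

Call:
move_arm:
  rows:
    - [0,0,0.2,0,0]
    - [0,0,0,0,0]
    - [0,0,0,0,0]

```text
t: 15.95
ee_pos: [551.1, 322.7, 54.2]
orientation: [3.134, 0.216, -0.0]
ft_force: [-0.9, -1.0, 3.8]
width: 40.3
grasp_force: 30.0
```

Call:
move_arm:
  rows:
    - [0,0,0.2,0,0]
    - [0,0,0,0,0]
    - [0,0,0,0,0]

```text
t: 16.32
ee_pos: [551.1, 322.7, 52.1]
orientation: [3.134, 0.216, -0.0]
ft_force: [-1.6, 0.3, 4.2]
width: 39.6
grasp_force: 30.0
```

```bash
python3 -c "
from h import *
im=feel(); cv2.imwrite('pics/w7.png',im); cv2.imwrite('pics/w7c.png',cv2.resize(im[150:260,240:400],None,fx=4,fy=4))"
```

```text
16.52 F [-1.69 -0.49  3.73] M [-0.056  0.247  0.02 ] tcp [551.1 322.7  52.1] w 39.9
```

Call:
move_arm:
  rows:
    - [0,0,0.2,0,0]
    - [0,0,0,0,0]
    - [0,0,0,0,0]

```text
t: 16.95
ee_pos: [551.2, 322.8, 50.1]
orientation: [3.134, 0.216, -0.0]
ft_force: [-0.8, -0.5, 4.7]
width: 39.5
grasp_force: 30.0
```

Call:
move_arm:
  rows:
    - [0,0,0.15,0,0]
    - [0,0,0,0,0]
    - [0,0,0,0,0]

```text
t: 17.32
ee_pos: [551.2, 322.8, 48.7]
orientation: [-3.134, -0.216, -0.0]
ft_force: [-1.3, -0.3, 3.5]
width: 39.6
grasp_force: 30.0
```

Call:
move_arm:
  rows:
    - [0,0,0.15,0,0]
    - [0,0,0,0,0]
    - [0,0,0,0,0]

```text
t: 17.7
ee_pos: [551.2, 322.8, 47.2]
orientation: [-3.134, -0.216, -0.0]
ft_force: [-1.1, -0.3, 4.2]
width: 39.6
grasp_force: 30.0
```

```bash
python3 -c "
from h import *
im=feel(); cv2.imwrite('pics/w8.png',im); cv2.imwrite('pics/w8c.png',cv2.resize(im[150:260,240:400],None,fx=4,fy=4))"
```

```text
17.9 F [-1.73 -0.2   4.29] M [-0.04   0.246  0.015] tcp [551.3 322.8  47.2] w 39.8
```

View pics/w8c.png

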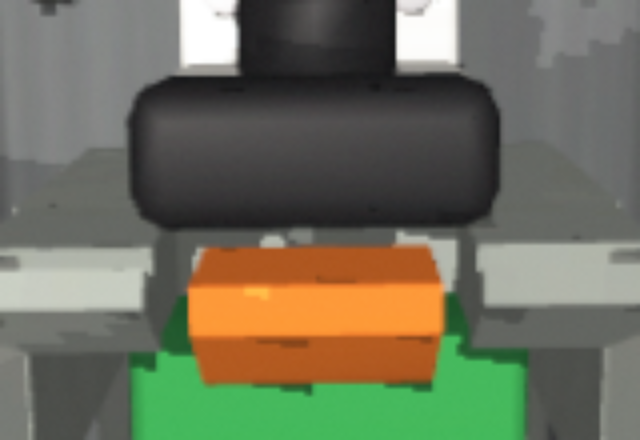

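The far lip now overlaps the cassette's top, so the far end looks snapped. I'll compare the lip's travel over the frames to find where it snapped.

Run:
```python
from h import *
for n,z in (("w5",134.7),("w6",66.2),("w7",52.1),("w8",47.2)):
    im=cv2.imread(f"pics/{n}.png"); h=cv2.cvtColor(im,cv2.COLOR_BGR2HSV)
    g=cv2.inRange(h,(5,150,80),(22,255,255))[140:260,290:360]; ys,xs=np.where(g)
    col=im[100:260,300].astype(int).sum(1); dark=np.where(col<130)[0]+100
    print(n,z,"lip rows",ys.min()+140,ys.max()+140,"width",xs.max()-xs.min(),"pad dark rows",dark.min() if len(dark) else 0,dark.max() if len(dark) else 0, "green top", np.where(cv2.inRange(h,(45,120,60),(85,255,255))[150:260,277])[0].min()+150)
```

```text
w5 134.7 lip rows 185 205 width 37 pad dark rows 158 179 green top 224
w6 66.2 lip rows 198 226 width 55 pad dark rows 166 198 green top 226
w7 52.1 lip rows 209 241 width 59 pad dark rows 153 203 green top 234
w8 47.2 lip rows 212 245 width 60 pad dark rows 149 206 green top 239
```

Call:
move_arm:
  rows:
    - [0,0,0,0,65]
    - [0,0,0,0,65]
    - [0,0,0,0,65]
    - [0,0,0,0,65]
    - [0,0,-1,0,65]
    - [0,0,-3,0,65]
    - [0,0,-4,0,65]
    - [0,0,0,0,65]
    - [0,0,0,0,65]

```text
t: 19.08
ee_pos: [551.0, 322.6, 127.2]
orientation: [-3.134, -0.216, 0.0]
ft_force: [-0.7, -0.2, -0.5]
width: 57.3
grasp_force: 0.0
```

Run:
```python
from h import *
im=feel(); C=cam("wrist"); cv2.imwrite('pics/w9.png',im); np.savez("w9.npz",K=C[0],x=C[1],R=C[2])
h=cv2.cvtColor(im,cv2.COLOR_BGR2HSV)
for z in (57,61,65,69,73):
    try: print(z,cassette("wrist",im,"green",(551,322),C,z=z,rad=150))
    except Exception as e: print(e)
```

```text
19.27 F [ 0.01 -0.15 -0.23] M [0.008 0.017 0.007] tcp [550.5 322.3 125.9] w 57.0
57 (array([547.46704102, 321.02075195]), (75.16462707519531, 42.60868835449219), 7.8577561378479, array([ 286,  198,   71,  118, 4633], dtype=int32))
61 (array([548.70568848, 321.19177246]), (73.86457824707031, 41.871726989746094), 7.8577375411987305, array([ 286,  198,   71,  118, 4633], dtype=int32))
65 (array([549.94439697, 321.36276245]), (72.56450653076172, 41.13473892211914), 7.857727527618408, array([ 286,  198,   71,  118, 4633], dtype=int32))
69 (array([551.18310547, 321.53375244]), (71.26441955566406, 40.397789001464844), 7.857800006866455, array([ 286,  198,   71,  118, 4633], dtype=int32))
73 (array([552.42169189, 321.70480347]), (69.96435546875, 39.660797119140625), 7.8577375411987305, array([ 286,  198,   71,  118, 4633], dtype=int32))
```

View pics/w9.png

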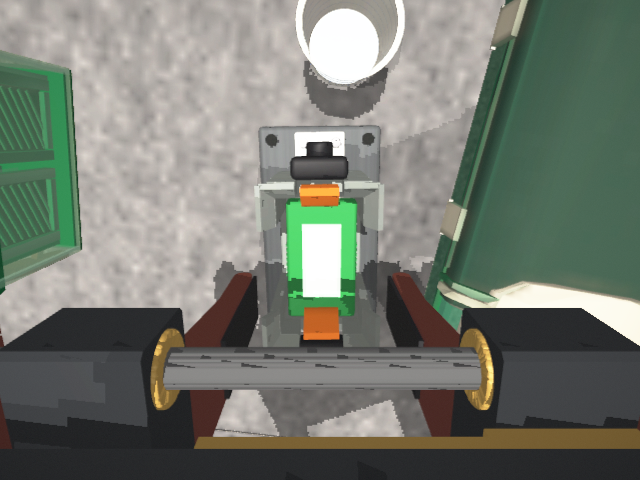

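Picture: the green cassette is in the well with both orange lips over its ends, at about (322,195) and (321,323). Its apparent size puts the top at z≈70, so s≈9. I'll feel its top with shut fingers to pin s down.

Call:
move_arm:
  rows:
    - [0,0,0,0,0]
    - [0,0,1,0,0]
    - [0,0,2,0,0]
    - [0,0,1.5,0,0]
    - [0,0,0,0,0]
    - [0,0,0,0,0]
    - [0,0,0,0,0]

```text
t: 20.2
ee_pos: [551.7, 323.0, 82.8]
orientation: [-3.134, -0.216, -0.002]
ft_force: [0.0, -0.2, -0.6]
width: 0.9
grasp_force: 0.0
```

Call:
move_arm:
  rows:
    - [0,0,0.3,0,0]
    - [0,0,0,0,0]
    - [0,0,0,0,0]

```text
t: 20.58
ee_pos: [551.3, 322.8, 79.3]
orientation: [-3.134, -0.216, -0.0]
ft_force: [-0.3, 0.2, 0.8]
width: 0.4
grasp_force: 0.0
```

Call:
move_arm:
  rows:
    - [0,0,0.2,0,0]
    - [0,0,0,0,0]
    - [0,0,0,0,0]

```text
t: 20.95
ee_pos: [551.2, 322.8, 77.1]
orientation: [3.134, 0.216, -0.0]
ft_force: [-0.5, 0.3, -0.4]
width: 0.3
grasp_force: 0.0
```

Call:
move_arm:
  rows:
    - [0,0,0.15,0,0]
    - [0,0,0,0,0]
    - [0,0,0,0,0]

```text
t: 21.32
ee_pos: [551.2, 322.7, 75.7]
orientation: [-3.134, -0.216, -0.0]
ft_force: [0.0, -0.4, -0.1]
width: 0.5
grasp_force: 0.0
```

Call:
move_arm:
  rows:
    - [0,0,0.2,0,0]
    - [0,0,0,0,0]
    - [0,0,0,0,0]

```text
t: 21.7
ee_pos: [551.2, 322.7, 73.6]
orientation: [3.134, 0.216, -0.0]
ft_force: [-0.3, -0.5, -0.7]
width: 0.8
grasp_force: 0.0
```

Call:
move_arm:
  rows:
    - [0,0,0.15,0,0]
    - [0,0,0,0,0]
    - [0,0,0,0,0]

```text
t: 22.08
ee_pos: [551.2, 322.8, 72.2]
orientation: [-3.134, -0.216, 0.0]
ft_force: [0.1, 0.6, 1.4]
width: 0.2
grasp_force: 0.0
```

Call:
move_arm:
  rows:
    - [0,0,0.15,0,0]
    - [0,0,0,0,0]
    - [0,0,0,0,0]

```text
t: 22.45
ee_pos: [551.4, 322.8, 70.9]
orientation: [-3.134, -0.216, -0.001]
ft_force: [-0.1, 0.2, 4.0]
width: 0.2
grasp_force: 1.4
```

Call:
move_arm:
  rows:
    - [0,0,0.15,0,0]
    - [0,0,0,0,0]
    - [0,0,0,0,0]

```text
t: 22.82
ee_pos: [551.3, 322.8, 69.3]
orientation: [-3.134, -0.216, -0.0]
ft_force: [0.6, 0.1, 3.5]
width: 0.4
grasp_force: 1.5
```

Call:
move_arm:
  rows:
    - [0,0,0.15,0,0]
    - [0,0,0,0,0]
    - [0,0,0,0,0]

```text
t: 23.2
ee_pos: [551.3, 322.9, 67.7]
orientation: [-3.134, -0.216, -0.0]
ft_force: [1.1, -0.1, 3.3]
width: 0.5
grasp_force: 1.6
```

The top of the green cassette is felt at z≈72, so s≈10.5. Next is the blue one.

Call:
move_arm:
  rows:
    - [0,0,-2,0,0]
    - [0,0,-5,0,100]
    - [0,0,-5,0,100]
    - [0,0,-4,0,100]
    - [0,0,0,0,100]
    - [0,0,0,0,100]

```text
t: 23.95
ee_pos: [550.6, 322.4, 227.7]
orientation: [3.134, 0.216, -0.001]
ft_force: [0.2, 0.5, -0.1]
width: 47.1
grasp_force: 0.0
```

Run:
```python
from h import *
print(get_obs()["ee_pos"],to(412,-180,225,-3))
for p in ((300,295),(335,283),(370,270),(265,262)): print(p,ray("scene",p,0).round())
```

```text
[550.63424124 322.4497716  227.70854918] (array([-20.62,  47.87,   0.29]), np.float64(10.9), 'tool yaw', np.float64(7.9), 'q6', np.float64(111.4))
(300, 295) [527.  -2.   0.]
(335, 283) [ 513. -113.    0.]
(370, 270) [ 502. -231.    0.]
(265, 262) [694.  17.   0.]
```

Call:
move_arm:
  rows:
    - [-2.06,4.79,0,0,100]
    - [-2.06,4.79,0,0,100]
    - [-2.06,4.79,0,0,100]
    - [-2.06,4.79,0,0,100]
    - [-2.06,4.79,0,0,100]
    - [-2.06,4.79,0,0,100]
    - [-2.06,4.79,0,0,100]
    - [-2.06,4.79,0,0,100]
    - [-2.06,4.79,0,0,100]
    - [-2.06,4.79,0,0,100]

```text
t: 25.2
ee_pos: [411.1, -181.0, 226.4]
orientation: [-3.133, -0.216, 0.004]
ft_force: [1.0, 0.5, 1.0]
width: 87.9
grasp_force: 0.0
```

Call:
move_arm:
  rows:
    - [0,0,3,5.5,100]
    - [0,0,3,5.4,100]
    - [0,0,3,0,100]
    - [0,0,0,0,100]
    - [0,0,0,0,100]

```text
t: 25.82
ee_pos: [412.7, -179.9, 137.8]
orientation: [-3.14, 0.083, 0.001]
ft_force: [0.4, -0.2, -0.0]
width: 87.8
grasp_force: 0.0
```

Run:
```python
from h import *
C=cam("wrist"); im=optics.get_image("wrist"); cv2.imwrite("pics/w10.png",im)
o=get_obs(); print(o["t"],o["ee_pos"].round(1)); r=cassette("wrist",im,"blue",(412,-180),C,rad=150); print(r)
print(to(*r[0],4,r[2]),o["ft_force"].round(1))
```

```text
25.875 [ 413.2 -180.   138.3]
(array([ 416.80459595, -171.595047  ]), (40.15380096435547, 70.38075256347656), -2.4819107055664062, array([ 281,  181,   56,   93, 3162], dtype=int32))
(array([ 0.31, -0.86, 13.43]), np.float64(-0.5), 'tool yaw', np.float64(-3.0), 'q6', np.float64(67.9)) [ 0.3 -0.  -0.5]
```

Call:
move_arm:
  rows:
    - [0.33,-0.87,3,-0.5,100]
    - [0,0,4,0,100]
    - [0,0,4,0,100]
    - [0,0,1.9,0,100]
    - [0,0,0.5,0,100]
    - [0,0,0,0,100]
    - [0,0,0,0,0]
    - [0,0,0,0,0]
    - [0,0,0,0,0]
    - [0,0,0,0,0]

```text
t: 27.12
ee_pos: [416.7, -171.5, 3.9]
orientation: [3.141, -0.069, 0.001]
ft_force: [0.1, -0.6, -0.2]
width: 51.6
grasp_force: 0.0
```

Call:
move_arm:
  rows:
    - [0,0,0,0,0]
    - [0,0,0,0,0]
    - [0,0,0,0,0]

```text
t: 27.5
ee_pos: [416.5, -171.4, 3.7]
orientation: [-3.141, 0.069, 0.0]
ft_force: [-0.3, 0.0, 1.5]
width: 39.3
grasp_force: 30.0
```

Run:
```python
from h import *
feel(3); o=get_obs(); print(o["grasp_force"])
```

```text
27.6 F [-0.67  0.34  1.52] M [ 0.061  0.074 -0.002] tcp [ 416.6 -171.5    3.7] w 39.6
30.000248551368713
```

Call:
move_arm:
  rows:
    - [0,0,-1,0,0]
    - [0,0,-5,0,0]
    - [0,0,-5,0,0]
    - [0,0,-5,0,0]
    - [0,0,-5,0,0]
    - [0,0,-1.5,0,0]
    - [0,0,0,0,0]

```text
t: 28.52
ee_pos: [416.7, -171.5, 229.2]
orientation: [3.14, -0.069, 0.003]
ft_force: [-0.6, 0.8, -1.7]
width: 39.8
grasp_force: 30.0
```

Run:
```python
from h import *
o=get_obs(); print(o["ee_pos"].round(1),o["width"],to(551.2,322.6,225,7.9))
```

```text
[ 416.7 -171.5  229.2] 39.79928795715998 (array([ 11.26, -49.95,   0.41]), np.float64(-10.4), 'tool yaw', np.float64(-2.5), 'q6', np.float64(68.6))
```

Call:
move_arm:
  rows:
    - [1.12,-5,0,0,0]
    - [1.12,-5,0,0,0]
    - [1.12,-5,0,0,0]
    - [1.12,-5,0,0,0]
    - [1.13,-5,0,0,0]
    - [1.13,-5,0,0,0]
    - [1.13,-5,0,0,0]
    - [1.13,-5,0,0,0]
    - [1.13,-5,0,0,0]
    - [1.13,-5,0,0,0]

```text
t: 29.78
ee_pos: [550.0, 324.1, 225.3]
orientation: [3.138, -0.069, -0.006]
ft_force: [-0.1, -0.1, -0.6]
width: 39.2
grasp_force: 30.0
```

Call:
move_arm:
  rows:
    - [0,0,0,-5.2,0]
    - [0,0,0,-5.2,0]
    - [0,0,3,0,0]
    - [0,0,4,0,0]
    - [0,0,2,0,0]
    - [0,0,0,0,0]
    - [0,0,0,0,0]

```text
t: 30.65
ee_pos: [551.6, 323.4, 139.3]
orientation: [-3.134, -0.216, -0.001]
ft_force: [0.2, 0.0, 0.3]
width: 39.6
grasp_force: 30.0
```

Run:
```python
from h import *
im=feel(3); cv2.imwrite("pics/w11.png",im); o=get_obs(); print(to(551.2,322.7,100,7.9))
h=cv2.cvtColor(im,cv2.COLOR_BGR2HSV)
b=cv2.inRange(h,(100,120,50),(130,255,255))
for r in (235,245,255): 
    x=np.where(b[r,240:400])[0]+240; print("blue row",r,x.min(),x.max())
g=cv2.inRange(h,(5,150,80),(22,255,255))[140:225,290:360]; ys,xs=np.where(g); print("lip",xs.min()+290,xs.max()+290,ys.min()+140,ys.max()+140)
print("blue top row",np.where(b[150:300,290])[0].min()+150)
```

```text
30.75 F [-0.07 -0.05 -0.42] M [ 0.027 -0.014 -0.002] tcp [551.9 323.6 140.1] w 40.0
(array([-0.09,  0.08,  4.01]), np.float64(-0.0), 'tool yaw', np.float64(7.9), 'q6', np.float64(111.4))
blue row 235 273 371
blue row 245 273 371
blue row 255 273 370
lip 303 339 185 204
blue top row 223
```

Call:
move_arm:
  rows:
    - [-0.05,0.05,2,0,0]
    - [0,0,2,0,0]
    - [0,0,1.2,0,0]
    - [0,0,0,0,0]
    - [0,0,0,0,0]

```text
t: 31.42
ee_pos: [550.8, 322.6, 86.7]
orientation: [3.134, 0.216, -0.0]
ft_force: [0.4, -0.4, 0.3]
width: 39.2
grasp_force: 30.0
```

Call:
move_arm:
  rows:
    - [0,0,0.3,0,0]
    - [0,0,0.3,0,0]
    - [0,0,0,0,0]

```text
t: 31.8
ee_pos: [550.6, 322.6, 80.7]
orientation: [-3.134, -0.216, -0.0]
ft_force: [1.6, 1.4, 1.8]
width: 39.6
grasp_force: 30.0
```

Call:
move_arm:
  rows:
    - [0,0,0.2,0,0]
    - [0,0,0.2,0,0]
    - [0,0,0,0,0]

```text
t: 32.17
ee_pos: [550.4, 322.4, 76.2]
orientation: [3.134, 0.216, -0.001]
ft_force: [1.8, 0.6, -0.0]
width: 40.0
grasp_force: 30.0
```

Call:
move_arm:
  rows:
    - [0,0,0.2,0,0]
    - [0,0,0.2,0,0]
    - [0,0,0,0,0]

```text
t: 32.55
ee_pos: [550.4, 322.5, 72.4]
orientation: [3.134, 0.216, -0.001]
ft_force: [-0.2, -0.2, 1.9]
width: 39.6
grasp_force: 30.0
```

Call:
move_arm:
  rows:
    - [0,0,0.2,0,0]
    - [0,0,0,0,0]
    - [0,0,0,0,0]

```text
t: 32.92
ee_pos: [550.6, 322.5, 70.6]
orientation: [3.134, 0.216, -0.0]
ft_force: [0.0, 0.6, 1.4]
width: 39.7
grasp_force: 30.0
```

```bash
cat > chk.py <<'E'
from h import *
import sys
im=feel(5); cv2.imwrite(f"pics/{sys.argv[1]}.png",im)
h=cv2.cvtColor(im,cv2.COLOR_BGR2HSV); b=cv2.inRange(h,(100,120,50),(130,255,255))
g=cv2.inRange(h,(5,150,80),(22,255,255))[140:260,290:360]; ys,xs=np.where(g)
print("blue top rows",[int(np.where(b[150:300,c])[0].min())+150 for c in (278,285,365)],[ (np.where(b[r,240:400])[0][[0,-1]]+240).tolist() for r in (235,250,265)],"lip rows",ys.min()+140,ys.max()+140)
E
python3 chk.py w12; cp pics/w12.png pics/w12c.png; python3 -c "
from h import *
h=cv2.cvtColor(cv2.imread('pics/w11.png'),cv2.COLOR_BGR2HSV); b=cv2.inRange(h,(100,120,50),(130,255,255))
print([int(np.where(b[150:300,c])[0].min())+150 for c in (278,285,365)],[ (np.where(b[r,240:400])[0][[0,-1]]+240).tolist() for r in (235,250,265)])"
```

```text
33.12 F [0.02 0.55 1.74] M [ 0.078 -0.128  0.052] tcp [550.5 322.5  70.6] w 40.1
blue top rows [223, 223, 223] [[272, 371], [273, 371], [274, 370]] lip rows 195 223
[223, 223, 223] [[273, 371], [273, 370], [273, 370]]
```

Call:
move_arm:
  rows:
    - [0,0,0.15,0,0]
    - [0,0,0.15,0,0]
    - [0,0,0.15,0,0]
    - [0,0,0,0,0]
    - [0,0,0,0,0]

```text
t: 33.8
ee_pos: [550.6, 322.6, 66.1]
orientation: [-3.134, -0.216, -0.0]
ft_force: [-0.3, -0.3, 2.1]
width: 39.6
grasp_force: 30.0
```

Call:
move_arm:
  rows:
    - [0,0,0.1,0,0]
    - [0,0,0.1,0,0]
    - [0,0,0.1,0,0]
    - [0,0,0,0,0]
    - [0,0,0,0,0]

```text
t: 34.42
ee_pos: [550.6, 322.6, 63.1]
orientation: [-3.134, -0.216, -0.0]
ft_force: [0.8, -0.3, 2.6]
width: 39.6
grasp_force: 30.0
```

Call:
move_arm:
  rows:
    - [0,0,0.1,0,0]
    - [0,0,0,0,0]
    - [0,0,0,0,0]

```text
t: 34.8
ee_pos: [550.6, 322.6, 62.2]
orientation: [-3.134, -0.216, -0.0]
ft_force: [0.8, -0.6, 3.6]
width: 39.4
grasp_force: 30.0
```

```bash
python3 chk.py w13
```

```text
35.0 F [0.24 0.01 3.9 ] M [ 0.037 -0.108  0.045] tcp [550.6 322.6  62.1] w 39.7
blue top rows [226, 223, 225] [[272, 371], [273, 370], [274, 370]] lip rows 198 227
```

Call:
move_arm:
  rows:
    - [0,0,0.06,0,0]
    - [0,0,0,0,0]
    - [0,0,0,0,0]

```text
t: 35.42
ee_pos: [550.7, 322.6, 61.6]
orientation: [-3.134, -0.216, -0.0]
ft_force: [-1.5, -0.5, 5.1]
width: 39.5
grasp_force: 30.0
```

Call:
move_arm:
  rows:
    - [0,0,0.06,0,0]
    - [0,0,0,0,0]
    - [0,0,0,0,0]

```text
t: 35.8
ee_pos: [550.8, 322.6, 61.0]
orientation: [-3.134, -0.216, -0.001]
ft_force: [0.4, -0.6, 3.6]
width: 39.6
grasp_force: 30.0
```

```bash
python3 chk.py w14
```

```text
36.0 F [ 1.02 -0.34  3.56] M [ 0.031 -0.247  0.015] tcp [550.8 322.6  61. ] w 39.9
blue top rows [227, 223, 226] [[272, 371], [273, 370], [274, 370]] lip rows 204 234
```

Call:
move_arm:
  rows:
    - [0,0,0.05,0,0]
    - [0,0,0,0,0]
    - [0,0,0,0,0]

```text
t: 36.42
ee_pos: [550.7, 322.6, 60.6]
orientation: [-3.134, -0.216, -0.0]
ft_force: [1.1, 0.6, 4.4]
width: 39.5
grasp_force: 30.0
```

Call:
move_arm:
  rows:
    - [0,0,0.05,0,0]
    - [0,0,0,0,0]
    - [0,0,0,0,0]

```text
t: 36.8
ee_pos: [550.6, 322.6, 59.9]
orientation: [-3.134, -0.216, 0.0]
ft_force: [1.3, 0.1, 4.8]
width: 39.8
grasp_force: 30.0
```

```bash
python3 chk.py w15
```

```text
37.0 F [ 0.78 -0.27  4.24] M [ 0.04  -0.294 -0.022] tcp [550.6 322.6  60. ] w 39.8
blue top rows [227, 223, 226] [[272, 371], [273, 370], [274, 370]] lip rows 204 234
```

Call:
move_arm:
  rows:
    - [0,0,0.05,0,0]
    - [0,0,0,0,0]
    - [0,0,0,0,0]

```text
t: 37.42
ee_pos: [550.6, 322.6, 59.5]
orientation: [3.134, 0.216, -0.0]
ft_force: [0.6, -0.2, 5.3]
width: 39.4
grasp_force: 30.0
```

Call:
move_arm:
  rows:
    - [0,0,0.04,0,0]
    - [0,0,0,0,0]
    - [0,0,0,0,0]

```text
t: 37.8
ee_pos: [550.6, 322.5, 59.1]
orientation: [3.134, 0.216, -0.0]
ft_force: [0.2, -0.6, 4.9]
width: 39.6
grasp_force: 30.0
```

```bash
python3 chk.py w16
```

```text
38.0 F [ 0.72 -0.19  4.65] M [ 0.091 -0.275 -0.011] tcp [550.6 322.5  59.1] w 39.6
blue top rows [228, 223, 227] [[272, 371], [273, 370], [274, 370]] lip rows 204 235
```

Call:
move_arm:
  rows:
    - [0,0,0.04,0,0]
    - [0,0,0,0,0]
    - [0,0,0,0,0]

```text
t: 38.42
ee_pos: [550.6, 322.5, 58.7]
orientation: [3.134, 0.216, -0.0]
ft_force: [-0.3, -1.6, 5.5]
width: 39.6
grasp_force: 30.0
```

Call:
move_arm:
  rows:
    - [0,0,0.04,0,0]
    - [0,0,0,0,0]
    - [0,0,0,0,0]

```text
t: 38.8
ee_pos: [550.6, 322.6, 58.6]
orientation: [-3.134, -0.216, -0.0]
ft_force: [-1.0, 0.2, 6.9]
width: 39.9
grasp_force: 30.0
```

```bash
python3 chk.py w17
```

```text
39.0 F [-0.76 -0.37  7.08] M [ 0.052 -0.124  0.007] tcp [550.6 322.6  58.6] w 40.2
blue top rows [228, 223, 227] [[272, 371], [273, 370], [274, 370]] lip rows 205 235
```

Call:
move_arm:
  rows:
    - [0,0,0.04,0,0]
    - [0,0,0,0,0]
    - [0,0,0,0,0]

```text
t: 39.42
ee_pos: [550.7, 322.6, 58.6]
orientation: [-3.134, -0.216, -0.0]
ft_force: [-0.9, -1.4, 10.8]
width: 39.8
grasp_force: 30.0
```

```bash
python3 chk.py w18
```

```text
39.62 F [-1.31 -0.89 10.24] M [-0.012  0.033  0.001] tcp [550.6 322.6  58.5] w 39.7
blue top rows [228, 223, 227] [[272, 371], [273, 370], [274, 370]] lip rows 205 235
```

The end stop is reached at 10 N, well past the catch point. Letting go.

Call:
move_arm:
  rows:
    - [0,0,0,0,65]
    - [0,0,0,0,65]
    - [0,0,0,0,65]
    - [0,0,0,0,65]
    - [0,0,-1,0,65]
    - [0,0,-3,0,65]
    - [0,0,-3,0,65]
    - [0,0,0,0,65]
    - [0,0,0,0,65]

```text
t: 40.8
ee_pos: [550.3, 322.4, 127.6]
orientation: [3.134, 0.216, -0.001]
ft_force: [0.7, -0.3, -0.8]
width: 56.7
grasp_force: 0.0
```

Run:
```python
from h import *
im=feel(3); C=cam("wrist"); cv2.imwrite('pics/w19.png',im); o9=np.load("w9.npz")
print("dcam",(C[1]-o9["x"]).round(1))
for z in (68,71,74): print(z,cassette("wrist",im,"blue",(551,322),C,z=z,rad=150))
def lips(n):
    h=cv2.cvtColor(cv2.imread(n),cv2.COLOR_BGR2HSV); m=cv2.inRange(h,(5,150,80),(22,255,255)); m[:, :280]=0; m[:,370:]=0; m[:150]=0;m[345:]=0
    k,l,s,c=cv2.connectedComponentsWithStats(m); print(n,[x.tolist() for x in s[1:] if x[4]>100])
lips("pics/w9.png"); lips("pics/w19.png")
```

```text
40.9 F [ 0.47  0.27 -0.43] M [-0.018  0.034  0.002] tcp [549.9 322.1 126.7] w 57.6
dcam [-0.7 -0.3  0.6]
68 (array([550.29052734, 321.22143555]), (71.12899780273438, 40.68095016479492), 7.8563618659973145, array([ 286,  198,   71,  117, 4538], dtype=int32))
71 (array([551.2154541 , 321.34939575]), (70.16281127929688, 40.12836456298828), 7.856418132781982, array([ 286,  198,   71,  117, 4538], dtype=int32))
74 (array([552.140625  , 321.47738647]), (69.1966781616211, 39.57577896118164), 7.856321811676025, array([ 286,  198,   71,  117, 4538], dtype=int32))
pics/w9.png [[300, 184, 39, 22, 828], [303, 307, 37, 33, 1140]]
pics/w19.png [[299, 183, 40, 22, 798], [303, 306, 37, 32, 1101]]
```

Blue now sits exactly where green was when caught, with both lips at the same pixels, so it is held. I'll retreat and hand in.

Call:
move_arm:
  rows:
    - [0,0,-4,0,65]
    - [0,0,-5,0,65]
    - [0,0,-3,0,65]
    - [0,0,0,0,65]
    - [0,0,0,0,65]
    - [0,0,0,0,65]

```text
t: 41.7
ee_pos: [549.7, 322.0, 245.7]
orientation: [3.133, 0.216, -0.005]
ft_force: [-0.1, -0.1, -1.1]
width: 56.6
grasp_force: 0.0
```

```bash
python3 -c "
from workcell import close_job
print(close_job())"
```

```text
the job is handed in; nothing more can be done
None
```

Both cassettes are in the magazine, green below and blue on top, and the wrist camera shows both lips over the blue one; the highest force I read while pressing was about 11 N, the bystanders were not approached, and the job was handed in at about 42 s.

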